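Free the label reader and present the solder-paste jar to it

ROBOT

A 7-joint arm with a two-finger parallel gripper is mounted at the origin on the work surface. World frame = base frame: x ahead of the robot, y to its left, z up, the work surface at z = 0. Lengths are in m, angles in rad, forces in N, time in s.
With the tool pointing down it reaches from about 0.4 to 0.85 m from the base axis. Payload 10.4 kg.
Tool frame: the origin (TCP) lies between the finger pads; the fingertips stand 14 mm ahead of it and the grasp point (between the pads) lies 5 mm behind it (tip_reach is the distance from the TCP to the fingertips, in m); z points along the fingers, y is the line along which they close (so a half turn about z gives the same grasp; the last joint's range is limited). The gripper opens to 85 mm and grips with 20 to 120 N. Pads are 22 mm wide; open, the fingers measure 114 mm over their backs; the gripper's body (76 mm by 85 mm) begins 54 mm behind the grasp point. The pads swing forward as they close: fully open they stand 13 mm farther back than shut.
Start: joints at [1.106, 0.332, -0.065, 1.46, 0.022, 1.35, -0.088], TCP at [0.267, -0.565, 0.22] pointing down, gripper open.
Joint ranges: [-2.6, 2.6], [-0.5, 2.12], [-1.47, 1.34], [0.16, 2.42], [-1.27, 4.41], [0.06, 2.06], [-2.6, 2.6]. Speed limits (rad/s): [2.22, 2.22, 2.79, 2.79, 3.14, 3.14, 3.14].

INTERFACE

Orientations are given as a rotation vector (axis times angle).
In Python, from bench import move_ptp, line_to, move_joints, set_gripper, sleep, inverse_kinematics, state, capture, Unreachable, hand_in, tip_reach gives the robot as it stands. Calls block until the motion is done:
- move_ptp(position, orientation): joint-space move of the TCP to a pose.
- line_to(position, ori=None, rate=0.15): straight line of the TCP; ori=None keeps the orientation; rate is the mean speed in m/s.
- move_joints(angles): joint-space move.
- set_gripper(opening, f_grip=None): finger opening in m; f_grip is the grip in N (None keeps the last); returns when the fingers have stopped.
- sleep(seconds).
- inverse_kinematics(position, orientation): joint angles nearest the present ones, or None.
- state(): the state.
- capture(name): name is "scene" or "side" or "wrist"; returns a dict with "img" (420x560x3 uint8, blue, green, red), "camera_matrix" (3x3 intrinsics, pixels), "k1" (the pictures are not rectified: a ray, as slopes to the right and down, at radius r is drawn at 1 + k1 r^2 times it, then the intrinsics apply), "camera_from_world" (4x4, takes a point from world to camera coordinates); the wrist camera has in their place "T_tool_cam" (4x4, takes a point from camera to tool coordinates, whose origin is the TCP and whose axes are the flange's). Camera axes: x right, y down, z forward; pixel columns grow to the right and rows downward; lengths in m; the calibration is good to about 2 mm. A picture is of the moment at which its call begins: read the wrist's pose just before it. There is no depth.
A pose or a line that the arm cannot do raises Unreachable and nothing moves.
- hand_in(): hands the job in; it is judged then, once.
The state is a dict: "time": time; "joint_pos": joint angles; "joint_velocities": joint speeds; "effort": joint torques, N m; "tool_pos": TCP position; "eef_rot": TCP orientation; "contact_force": force on the tool from outside, world axes, zero at the start; "moment": the same for the moment, N m; "grip_width": finger opening in m; "gripper_force": force on a finger pad.
Only numpy, scipy, OpenCV 4.12 (cv2) and the standard library are available. Lean on these libraries where they do the work, as an engineer would, in place of code of your own. Each camera call takes 0.05 s, during which the arm holds its last target. There are 200 camera calls.

TASK

The code reader's plate is blocked by a headset somebody stood on it: hang the headset over the horizontal rail, its arch astride the bar with one ear cup on each side, and let go. Then stand the jar of solder paste upright inside the ring on the plate, turned so that its label squarely faces the reader's window. Do not tip over the headset or the jar, and leave the other things on the bench where they are.

Things in the scene. Friction and masses are not known exactly. Their poses are not given: they have to be found in the camera images.
- headset: Black headset, 170 wide, 50 deep, 160 mm tall, 240 g, rigid; stands arch up over the ring on two flat ear cups (28 x 50 x 62 high, inner faces 114 apart). Origin: centre of its underside. x from cup to cup, y across the band, z up. Top of the arch: firm straight cushion, 80 along x, 34 along y (grip across y), z = 138 to 160 mm; its flat underside is what rests on a bar.
- headset_crown (a point): Middle of the top face of the headset's cushion, 160 mm above the headset's origin.
- rail: Fixed bare steel rail: horizontal round bar 16 mm thick, 220 mm long, on two end posts, bar axis 152 mm above the bench. Origin: on the bench under the bar's middle; y along the bar. It stands left or right of the plate.
- rail_mid (a point): Middle of the bar, on its axis, 152 mm above the bench; axes as the rail's.
- jar: Grey plastic jar, black lid flush with it, 60 mm across, 84 mm high, about 300 g. Origin: centre of its underside; z up; x points out through the middle of its label: white paper with a black block code over about 80 degrees of one side. A 12 mm wide white paper seal runs from the label up and over the lid to its middle, so it shows from above.
- jar_label (a point): Middle of the label, on the jar's side, 30 mm out from its axis along its x and 35 mm up.
- station: Fixed reading station: aluminium plate 210 (x) x 250 (y) mm, 6 mm thick, with the grey reader block at its +y end: 75 (x) x 50 (y) mm, top 110 mm above the bench. Its window faces the station's -y, towards the ring, so the direction from ring to window is +y. Origin: on the bench under the plate's centre.
- spot (a point): Centre of the black ring (80 mm inside diameter, flush, 30 mm from the plate's centre towards -y), on the plate's top face, 6 mm above the bench; axes as the station's. The reader's front lies 92 mm from it along +y.
- tin: Bystander: small steel tin, 40 mm across, 22 mm high, standing on the plate beside the reader block. Origin under its centre.
- spool: Bystander: solder spool with green flanges, 64 mm across, 52 mm high. Origin under its centre.
- flux: Bystander: slim white flux bottle, 40 mm across, 110 mm high. Origin under its centre.
- screwdriver: Bystander: screwdriver, 170 mm long, lying on the bench.
There are look-alikes about, which are no part of the job. There is more than one size of the jar; the job needs the smaller. Leave any orange look-alike of the headset alone.

How it is judged:
On the way, in this order (a step that is already met when the one before it is completed fails the run):
1. the headset hangs astride the bar, released (x of headset_crown in the frame of rail_mid between -0.045 and 0.045 m and y of headset_crown in the frame of rail_mid between -0.085 and 0.085 m and z of headset_crown in the frame of rail_mid between 0.015 and 0.045 m and angle between headset's own z axis and vertical below 0.35 rad and angle between the y axis of headset and the y axis of rail, either way round below 0.5 rad and contact force between headset and rail above 0.5 N and contact force between headset and the fingers below 0.1 N and linear speed of headset below 0.05 m/s), for 0.3 s.
2. the jar stands released inside the ring with its label facing the reader's window (horizontal distance between jar and spot below 0.012 m and z of jar in the frame of spot between -0.003 and 0.003 m and angle between jar's own z axis and vertical below 0.06 rad and angle between the x axis of jar and the y axis of station, either way round below 0.2 rad and y of jar_label in the frame of spot above 0.015 m and contact force between jar and the fingers below 0.1 N and linear speed of jar below 0.02 m/s), for 0.3 s.
At the end, for the whole second after the job is handed in: Headset at rest astride the bar: within 20 degrees of upright, 29 of square across, cushion middle within 45 mm of the bar and 85 mm of its middle. Jar upright at rest on the plate, axis within 12 mm of the ring's centre, label facing the window within 0.2 rad. Both released (all of step 1 and all of step 2); the robot touches nothing.
It fails at once if the headset is tipped over (angle between headset's own z axis and vertical above 0.9 rad).
It fails at once if the jar is tipped over (angle between jar's own z axis and vertical above 0.7 rad).
It fails at once if a bystander is moved more than 30 mm (distance of any of tin, spool, flux, screwdriver from where it was at the start of the episode above 0.03 m).
It also fails if it takes over 72 s, if anything falls off the work surface, if the arm or the gripper's body presses on something with over 40 N, if the wrist force passes 120 N, or if a joint passes its speed limit or range.

## Working session

There is one attempt and no reset: what is moved stays moved. The work goes in short steps, each a Python script; the robot and the scene stay as the last script left them, time stands still between calls to the robot, and variables do not carry over. Pictures are saved under pics/ and viewed, at most 14 in all, crops included, and the job is handed in when it is done.

```bash
mkdir -p pics; ls; cat > h.py <<'E'
import numpy as np, cv2
from scipy.spatial.transform import Rotation as R
from bench import *
def cam(c, T=None):
    """camera_from_world"""
    return np.array(c["camera_from_world"]) if T is None else np.linalg.inv(T@np.array(c["T_tool_cam"]))
def tool():
    s=state(); T=np.eye(4); T[:3,:3]=R.from_rotvec(s["eef_rot"]).as_matrix(); T[:3,3]=s["tool_pos"]; return T
def dist(c): return np.array([c["k1"],0,0,0,0.])
def ray(c,M,uv,z):
    p=cv2.undistortPoints(np.array([[uv]],float),np.array(c["camera_matrix"]),dist(c))[0,0]
    Mi=np.linalg.inv(M); d=Mi[:3,:3]@[p[0],p[1],1]; o=Mi[:3,3]
    return o+d*(z-o[2])/d[2]
def proj(c,M,P):
    return cv2.projectPoints(np.array(P,float).reshape(-1,3),cv2.Rodrigues(M[:3,:3])[0],M[:3,3],np.array(c["camera_matrix"]),dist(c))[0][:,0]
def down(yaw):  # tool z down, tool y (closing) at angle yaw from world y
    return (R.from_euler('z',yaw)*R.from_rotvec([np.pi,0,0])).as_rotvec()
E
python3 - <<'E'
from h import *
import pickle
T=tool()
d={n:capture(n) for n in("scene","side")}
pickle.dump(d,open("c0.pkl","wb"))
for n in d: cv2.imwrite(f"pics/{n}0.png",cv2.resize(d[n]["img"],(800,600),interpolation=cv2.INTER_CUBIC))
for n in d: print(n,np.linalg.inv(cam(d[n])).round(3),d[n]["camera_matrix"])
s=state();print(s["eef_rot"],s["tool_pos"],s["time"],tip_reach)
E
```

```text
pics
scene [[-1.600e-02  7.680e-01 -6.410e-01  1.121e+00]
 [ 1.000e+00  1.300e-02 -1.000e-02  2.000e-02]
 [ 1.000e-03 -6.410e-01 -7.680e-01  9.040e-01]
 [ 0.000e+00  0.000e+00  0.000e+00  1.000e+00]] [[441.37259493   0.         281.92589978]
 [  0.         441.37259493 214.97403629]
 [  0.           0.           1.        ]]
side [[-0.994 -0.054  0.098  0.313]
 [-0.112  0.576 -0.81   0.992]
 [-0.013 -0.815 -0.579  0.854]
 [ 0.     0.     0.     1.   ]] [[491.30787316   0.         281.2288989 ]
 [  0.         491.30787316 204.50566369]
 [  0.           0.           1.        ]]
[-3.06406800e+00 -6.88108934e-01  5.83172034e-04] [ 0.26705424 -0.56468823  0.21950889] 0.1 0.014
```

View pics/scene0.png

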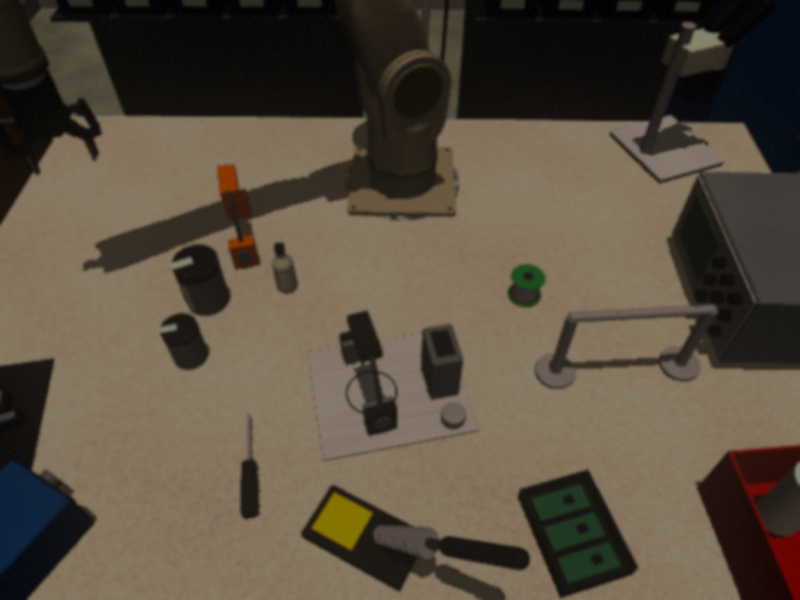

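View pics/side0.png

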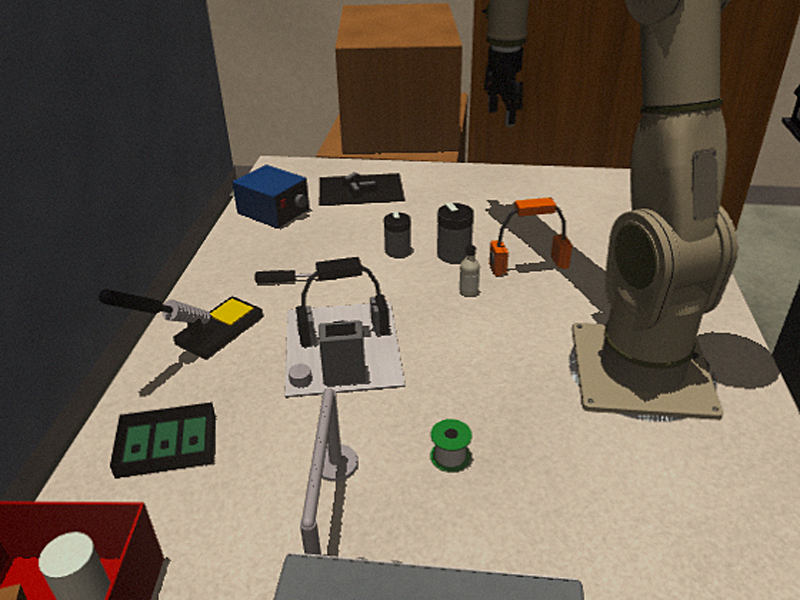

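The scene view (800x600) shows the headset cushion at about (365,337) over the ring at (371,392), the bar from (572,317) to (713,311), and the small jar's lid at (183,326) with its seal pointing left (-y). The side view agrees: cushion (338,266), bar (329,393) to (309,522), small jar's lid (397,216).

```bash
python3 - <<'E'
from h import *
import pickle
d=pickle.load(open("c0.pkl","rb")); f=1.4286
def L(n,uv,z): return ray(d[n],cam(d[n]),(np.array(uv)+.5)/f-.5,z)[:2].round(4)
for k,uv,z in [("crownA",(358,315),.166),("crownB",(375,353),.166),("ring",(371,392),.006),("barL",(572,317),.158),("barR",(713,311),.158),("jarlid",(183,326),.084),("sealtip",(163,329),.084),("big",(197,260),.11),("pTL",(310,352),.006),("pBL",(326,457),.006),("pBR",(476,430),.006),("footL",(555,372),0.005),("footR",(680,364),.005),("tin",(453,411),.028),("spool",(528,277),.052),("flux",(279,247),.11),("readTL",(422,329),.11),("readBL",(433,366),.11),("readTR",(449,325),.11)]: print(k,L("scene",uv,z))
print()
for k,uv,z in [("crown",(338,263),.166),("barA",(329,393),.158),("barB",(309,522),.158),("jarlid",(397,216),.084),("pBL(near reader)",(405,387),.006),("reader",(341,327),.11)]: print(k,L("side",uv,z))
E
```

```text
crownA [ 0.5211 -0.0568]
crownB [ 0.5911 -0.028 ]
ring [ 0.5563 -0.0416]
barL [0.5131 0.2687]
barR [0.4976 0.489 ]
jarlid [ 0.4828 -0.354 ]
sealtip [ 0.4897 -0.3856]
big [ 0.356  -0.3528]
pTL [ 0.476  -0.1525]
pBL [ 0.6756 -0.1056]
pBR [0.6247 0.1296]
footL [0.5105 0.2716]
footR [0.4905 0.4915]
tin [0.6034 0.0922]
spool [0.3333 0.2378]
flux [ 0.3216 -0.2133]
readTL [0.5027 0.0412]
readBL [0.5737 0.0577]
readTR [0.4938 0.0845]

crown [ 0.555  -0.0513]
barA [0.5073 0.2746]
barB [0.488  0.4926]
jarlid [ 0.4878 -0.3786]
pBL(near reader) [0.4196 0.0899]
reader [0.532  0.0625]
```

```bash
python3 - <<'E'
from h import *
import pickle
a=np.radians
for k,p,y in [("jar",(.488,-.37,.06),0),("jar180",(.488,-.37,.06),180),("jar90",(.488,-.37,.06),90),("jar-90",(.488,-.37,.06),-90),("hs",(.556,-.045,.16),20),("hs",(.556,-.045,.36),20),("hs",(.556,-.045,.16),200),("rail",(.501,.382,.36),5),("rail",(.501,.382,.18),5),("spot0",(.556,-.042,.06),0),("spot180",(.556,-.042,.06),180),("spot90",(.556,-.042,.06),90),("spot-90",(.556,-.042,.06),-90)]:
    q=inverse_kinematics(p,down(a(y))); print(k,p,y,None if q is None else np.round(q,2))
move_ptp((.43,-.37,.36),down(a(0))); T1=tool(); c1=capture("wrist")
move_ptp((.50,-.045,.40),down(a(20))); T2=tool(); c2=capture("wrist")
pickle.dump((T1,c1,T2,c2),open("c1.pkl","wb"))
print(np.array(c1["T_tool_cam"]).round(3),state()["time"])
cv2.imwrite("pics/w1.png",cv2.resize(c1["img"],(800,600),interpolation=cv2.INTER_CUBIC))
cv2.imwrite("pics/w2.png",cv2.resize(c2["img"],(800,600),interpolation=cv2.INTER_CUBIC))
E
```

```text
jar (0.488, -0.37, 0.06) 0 [ 0.7   0.44 -0.16  1.66  0.08  1.04 -1.05]
jar180 (0.488, -0.37, 0.06) 180 [ 1.01  0.5  -0.55  1.65  0.29  1.08  1.94]
jar90 (0.488, -0.37, 0.06) 90 [ 0.85  0.46 -0.35  1.65  0.18  1.05  0.45]
jar-90 (0.488, -0.37, 0.06) -90 [ 0.53  0.44  0.06  1.67 -0.03  1.03 -2.55]
hs (0.556, -0.045, 0.16) 20 [ 0.48  0.28 -0.56  1.7   0.16  1.21 -1.34]
hs (0.556, -0.045, 0.36) 20 [ 0.48  0.19 -0.57  1.37  0.1   1.61 -1.3 ]
hs (0.556, -0.045, 0.16) 200 [ 0.63  0.31 -0.74  1.69  0.22  1.23  1.75]
rail (0.501, 0.382, 0.36) 5 [ 0.01  0.55 -1.2   1.15  0.52  1.75 -2.52]
rail (0.501, 0.382, 0.18) 5 [-0.02  0.56 -1.    1.46  0.47  1.38 -2.52]
spot0 (0.556, -0.042, 0.06) 0 [ 0.42  0.38 -0.51  1.8   0.21  1.02 -1.74]
spot180 (0.556, -0.042, 0.06) 180 [ 0.59  0.43 -0.72  1.79  0.32  1.05  1.33]
spot90 (0.556, -0.042, 0.06) 90 [ 0.51  0.4  -0.62  1.79  0.27  1.03 -0.21]
spot-90 (0.556, -0.042, 0.06) -90 [-0.97  0.77  1.32  1.86 -0.81  1.19 -2.51]
[[ 0.001 -0.962 -0.275  0.07 ]
 [ 1.     0.001 -0.    -0.001]
 [ 0.001 -0.275  0.962 -0.154]
 [ 0.     0.     0.     1.   ]] 2.5833
```

View pics/w1.png

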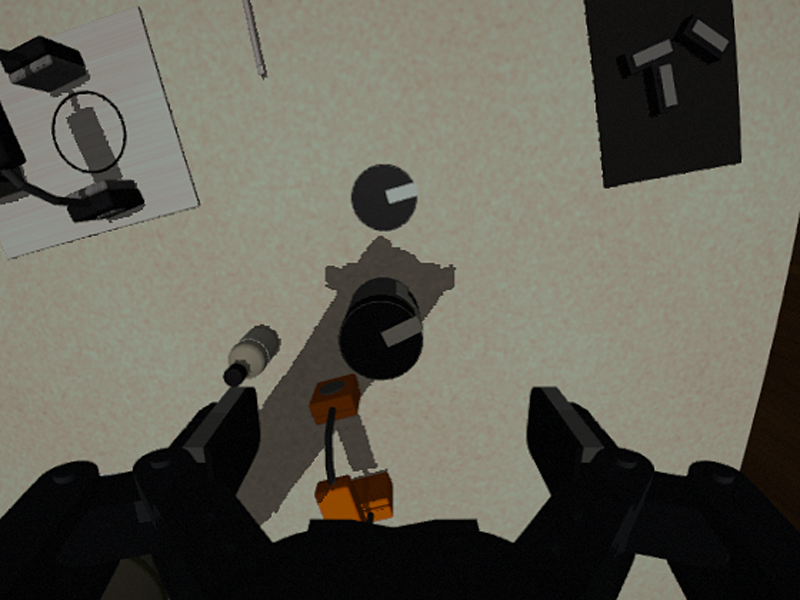

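View pics/w2.png

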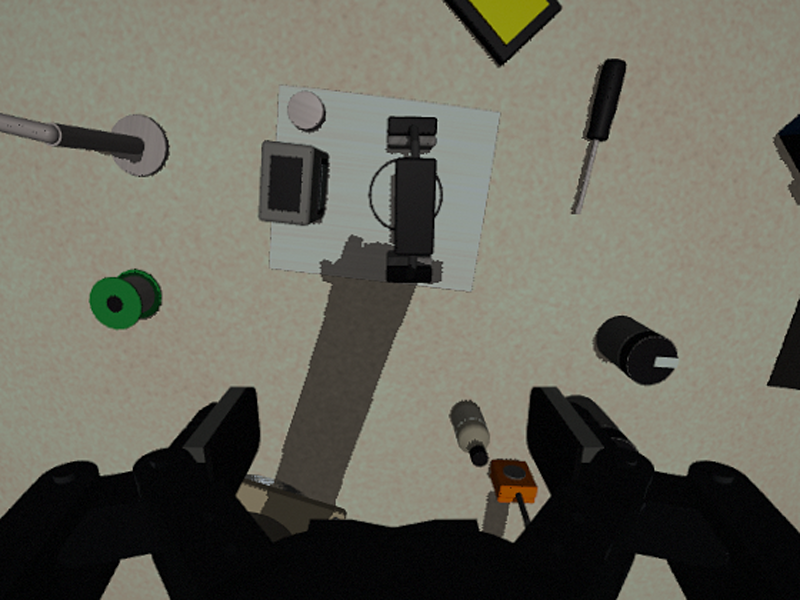

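Wrist views: small jar lid circle at (384,197) with the seal out to (417,190). Cushion corners are (397,158), (437,160), (434,255), (394,253); ring centre (406,195); plate corners (280,85), (500,113), (471,292), (270,269).

```bash
python3 - <<'E'
from h import *
import pickle
T1,c1,T2,c2=pickle.load(open("c1.pkl","rb")); f=800/560
def L(c,T,uv,z): return ray(c,cam(c,T),(np.array(uv)+.5)/f-.5,z)[:2]
ang=lambda v: np.degrees(np.arctan2(v[1],v[0])).round(1)
j=[L(c1,T1,p,.084) for p in [(384,197),(416.5,190.5),(352,197),(384,164),(384,231),(388,198)]]
print("jar",np.round(j,4), "labelyaw",ang(j[1]-j[0]),ang(j[1]-j[5]))
k=[L(c2,T2,p,.166) for p in [(397,158),(437,160),(434,255),(394,253)]]
print("cushion",np.mean(k,0).round(4),"xyaw",ang(k[0]-k[3]),ang(k[1]-k[2]),np.linalg.norm(k[0]-k[3]),np.linalg.norm(k[0]-k[1]))
r=[L(c2,T2,p,.006) for p in [(406,195),(370,195),(442,195),(280,85),(500,113),(471,292),(270,269)]]
print("ring",r[0].round(4),np.linalg.norm(r[1]-r[2])); q=r[3:]
print("plate c",np.mean(q,0).round(4),"xyaw",ang(q[0]-q[3]),ang(q[1]-q[2]),"yyaw",ang(q[0]-q[1])-90,ang(q[3]-q[2])-90,[np.linalg.norm(q[i]-q[i-1]).round(3) for i in range(4)])
r1=[L(c1,T1,p,.006) for p in [(89,132),(139,8),(199,206)]]; print("from w1 ring",r1[0].round(4),"xyaw",ang(r1[1]-r1[2]))
E
```

```text
jar [[ 0.4869 -0.3617]
 [ 0.4927 -0.3913]
 [ 0.4869 -0.3325]
 [ 0.5159 -0.3618]
 [ 0.456  -0.3616]
 [ 0.486  -0.3654]] labelyaw -78.9 -75.5
cushion [ 0.5538 -0.0465] xyaw 18.1 19.3 0.07735302288828255 0.03242790200779927
ring [ 0.5586 -0.041 ] 0.08382499110363148
plate c [ 0.5505 -0.0121] xyaw 13.2 13.2 yyaw 13.0 13.200000000000003 [np.float64(0.209), np.float64(0.248), np.float64(0.208), np.float64(0.247)]
from w1 ring [ 0.5579 -0.0412] xyaw 12.9
```

```bash
cat >> h.py <<'E'
def st(m): s=state(); print(m,"t%.1f"%s["time"],np.round(s["tool_pos"],4),"w%.4f"%s["grip_width"],"f%.1f"%s["gripper_force"],"F",np.round(s["contact_force"],1))
E
python3 - <<'E'
from h import *
import pickle
a=np.radians; o=down(a(198.7)); x,y=.5538,-.0465
move_ptp((x,y,.30),o); set_gripper(.085); line_to((x,y,.20),rate=.2); line_to((x,y,.161),rate=.1)
st("at"); set_gripper(0.0,40); st("closed")
line_to((x,y,.19),rate=.08); line_to((x,y,.375),rate=.25); st("lifted")
line_to((.501,.382,.375),ori=down(a(184.7)),rate=.25); st("over rail")
d=capture("side");e=capture("scene"); cv2.imwrite("pics/chk.png",np.hstack([d["img"][120:400,120:400],e["img"][100:380,280:560]]))
E
```

```text
at t6.6 [ 0.5541 -0.0464  0.1615] w0.0847 f0.0 F [ 0.1 -0.1 -0.3]
closed t7.3 [ 0.5538 -0.0465  0.161 ] w0.0001 f0.0 F [ 0.1 -0.3 -0.9]
lifted t8.8 [ 0.5534 -0.0466  0.3733] w0.0002 f0.0 F [-0.4 -0.3  0.2]
over rail t10.6 [0.5015 0.381  0.3752] w-0.0000 f0.0 F [0.1 0.3 0.9]
```

View pics/chk.png

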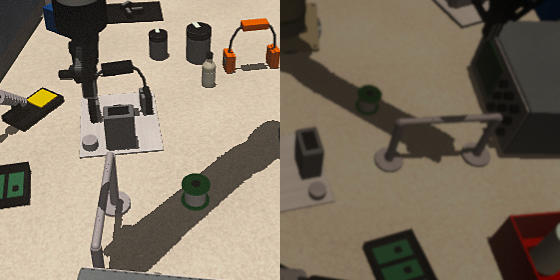

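The gripper closed on nothing: the headset still stands on the plate, about (118,75) in the side crop. I'll look closer before retrying.

```bash
python3 - <<'E'
from h import *
import pickle
a=np.radians; o=down(a(198.7)); x,y=.5538,-.0465
set_gripper(.085)
move_ptp((x,y,.30),o); sleep(.2); T1=tool(); c1=capture("wrist")
line_to((x,y,.18),rate=.2); sleep(.2); st("at"); T2=tool(); c2=capture("wrist"); s=capture("side"); e=capture("scene")
pickle.dump((T1,c1,T2,c2,s,e),open("c2.pkl","wb"))
rs=lambda i:cv2.resize(i,(400,300),interpolation=cv2.INTER_AREA)
P=proj(s,cam(s),[(x,y,.166)])[0];Q=proj(e,cam(e),[(x,y,.166)])[0];print(P,Q)
def crop(i,p):
    u,v=(p-[60,50]).astype(int); return cv2.resize(i[v:v+90,u:u+120],(400,300),interpolation=cv2.INTER_CUBIC)
cv2.imwrite("pics/chk2.png",np.vstack([np.hstack([rs(c1["img"]),rs(c2["img"])]),np.hstack([crop(s["img"],P),crop(e["img"],Q)])]))
E
```

```text
at t14.3 [ 0.5545 -0.0465  0.1812] w0.0851 f0.0 F [ 0.8  0.5 -0.2]
[236.54573541 184.98051749] [254.36298697 232.43021806]
```

View pics/chk2.png

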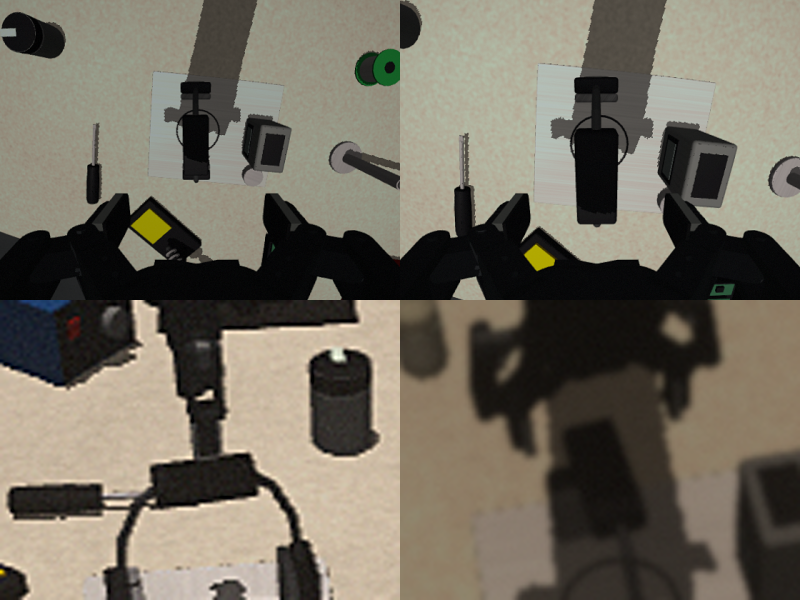

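The lower left panel shows the fingertips only level with the cushion's top at TCP 0.181. In the close wrist panel the cushion covers about (576-618, 128-213).

```bash
python3 - <<'E'
from h import *
import pickle
T1,c1,T2,c2,s,e=pickle.load(open("c2.pkl","rb")); f=400/560
for T,c,k in [(T1,c1,[(183,114),(210,114),(209,178),(183,178)]),(T2,c2,[(176,128),(217,128),(219,213),(175,213)])]:
    M=cam(c,T); print("tcp px",proj(c,M,[T[:3,3],T[:3,3]+T[:3,2]*.014])*f)
    for z in(.166,.15,.13): 
        w=[ray(c,M,(np.array(p)+.5)/f-.5,z)[:2] for p in k]
        print(z,np.mean(w,0).round(4),np.linalg.norm(w[0]-w[3]).round(4),np.linalg.norm(w[0]-w[1]).round(4),np.degrees(np.arctan2(*(w[3]-w[0])[::-1])).round(1))
# triangulate crown from side & scene crops
def back(p,P): return np.array(p)/400*120+(P-[60,50]).astype(int)
P=proj(s,cam(s),[(.5538,-.0465,.166)])[0];Q=proj(e,cam(e),[(.5538,-.0465,.166)])[0]
print("fingertip model side/scene", [((proj(s,cam(s),[T2[:3,3]+T2[:3,2]*h])[0]-(P-[60,50]).astype(int))*400/120).round() for h in(0,.014)],[((proj(e,cam(e),[T2[:3,3]+T2[:3,2]*h])[0]-(Q-[60,50]).astype(int))*400/120).round() for h in(0,.014)])
E
```

```text
tcp px [[195.10273015 190.1852913 ]
 [195.18473269 182.8436371 ]]
0.166 [ 0.5538 -0.0444] 0.0851 0.0336 18.0
0.15 [ 0.5575 -0.0432] 0.0898 0.0355 18.0
0.13 [ 0.562  -0.0416] 0.0958 0.0378 18.0
tcp px [[195.10147866 190.18698748]
 [195.18355722 182.84522352]]
0.166 [ 0.5468 -0.0477] 0.0708 0.0304 16.6
0.15 [ 0.5523 -0.0458] 0.0776 0.0333 16.6
0.13 [ 0.5592 -0.0434] 0.086 0.0369 16.6
fingertip model side/scene [array([200., 153.]), array([201., 169.])] [array([200., 154.]), array([201., 168.])]
```

```bash
python3 - <<'E'
from h import *
import pickle
T1,c1,T2,c2,s,e=pickle.load(open("c2.pkl","rb"))
M=cam(c2,T2)
i=c2["img"][150:340,150:410].astype(float); i=np.clip((i/255)**.5*255*1.1,0,255).astype(np.uint8)
cv2.imwrite("pics/crop2.png",cv2.resize(i,None,fx=3,fy=3,interpolation=cv2.INTER_CUBIC))
for h in(-.02,-.01,0,.014):
    P=[(T2@[x,y,h,1])[:3] for x in(.011,-.011) for y in(.0425,-.0425)]
    print(h,((proj(c2,M,P)-150)*3).round().tolist())
Rz=R.from_euler('z',18,degrees=True).as_matrix()
for z in(.166,.15,.145):
    P=[Rz@[x,y,0]+[.5545,-.046,z] for x,y in((.04,.017),(.04,-.017),(-.04,-.017),(-.04,.017))]
    print(z,((proj(c2,M,P)-150)*3).round().tolist())
print(np.array(c2["camera_matrix"])[0,0])
E
```

```text
-0.02 [[649.0, 336.0], [88.0, 336.0], [637.0, 464.0], [101.0, 464.0]]
-0.01 [[632.0, 311.0], [106.0, 311.0], [622.0, 433.0], [116.0, 432.0]]
0 [[618.0, 289.0], [121.0, 289.0], [608.0, 405.0], [131.0, 405.0]]
0.014 [[599.0, 262.0], [140.0, 262.0], [591.0, 371.0], [148.0, 371.0]]
0.166 [[454.0, 501.0], [286.0, 499.0], [279.0, 105.0], [471.0, 108.0]]
0.15 [[448.0, 459.0], [292.0, 458.0], [287.0, 91.0], [463.0, 93.0]]
0.145 [[447.0, 448.0], [294.0, 446.0], [290.0, 87.0], [461.0, 89.0]]
320.1208988352
```

View pics/crop2.png

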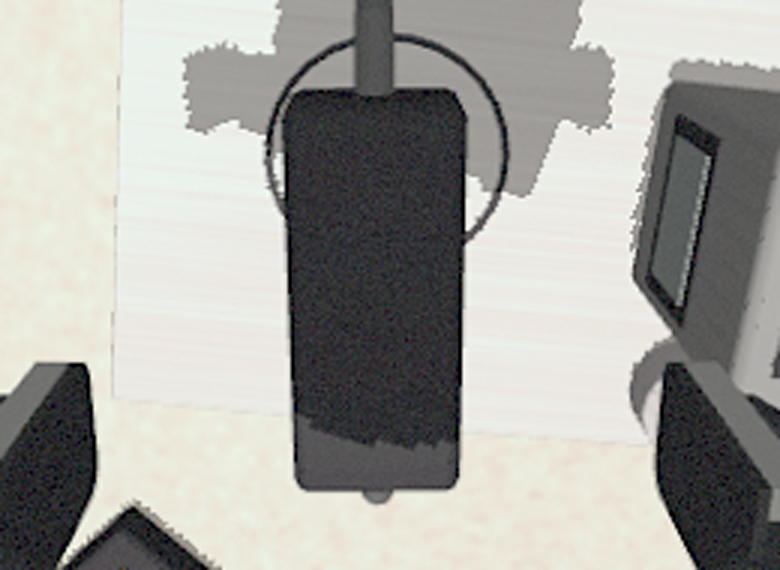

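The cushion runs to row 490 (its lit end counts), so its top is at about 0.165 m as it should be. The open fingertips, at (88,365) and (665,365), are 85 mm apart only if they lie about 27 mm behind the reported TCP. The scene crop agrees, and it explains the miss. So the tips really sit about 28 mm higher than stated, and I'll grasp lower and check.

```bash
python3 - <<'E'
from h import *
import pickle
line_to((.5545,-.046,.130),rate=.1); st("at"); set_gripper(0.0,40); st("closed"); sleep(.2)
T=tool(); w=capture("wrist"); s=capture("side"); e=capture("scene")
pickle.dump((T,w,s,e),open("c3.pkl","wb"))
P=proj(s,cam(s),[(.5545,-.046,.15)])[0].astype(int)
g=lambda i:np.clip((i/255)**.5*255*1.1,0,255).astype(np.uint8)
A=cv2.resize(g(w["img"][170:350,150:400]),(400,288)); B=cv2.resize(g(s["img"][P[1]-36:P[1]+36,P[0]-50:P[0]+50]),(400,288))
cv2.imwrite("pics/grip.png",np.hstack([A,B]))
print(P,(proj(s,cam(s),[(.5545,-.046+dy,z) for dy in(.017,.027) for z in(.144,.155,.166)])-P+[50,36])*4)
E
```

```text
at t15.1 [ 0.5547 -0.0459  0.1303] w0.0846 f0.0 F [-0.1 -0.6  0.6]
closed t15.6 [ 0.5548 -0.0461  0.1305] w0.0339 f40.8 F [-0.9 -1.1  4.3]
[236 190] [[198.30171028 167.42639411]
 [197.15616234 153.21038848]
 [195.99944242 138.8498952 ]
 [195.37423903 176.23777903]
 [194.20605372 161.97436558]
 [193.02639612 147.56496878]]
```

View pics/grip.png

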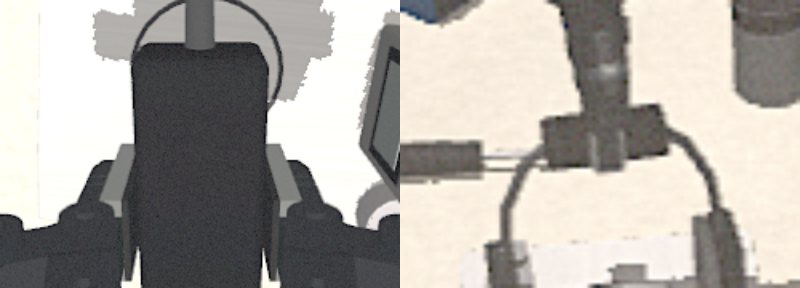

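Gripped: width is 33.9 mm, and the fingertip ends at (607,172), about level with the cushion's underside. The bar will pass there, so I'll regrip 4 mm higher and then carry.

```bash
python3 - <<'E'
from h import *
a=np.radians; x,y=.5545,-.046
set_gripper(.05); line_to((x,y,.134),rate=.05); set_gripper(0.0,40); st("closed")
line_to((x,y,.16),rate=.06); line_to((x,y,.345),rate=.25); st("lifted")
line_to((.501,.382,.345),ori=down(a(184.7)),rate=.22); sleep(.3); st("over rail")
line_to((.501,.382,.20),rate=.15); st("low"); line_to((.501,.382,.156),rate=.06); sleep(.2); st("near"); f0=state()["contact_force"][2]
z=.156
while z>.144:
    z-=.001; line_to((.501,.382,z),rate=.02); f=state()["contact_force"][2]-f0
    if f>3: break
print(z,f); st("contact")
s=capture("side"); e=capture("scene")
g=lambda i:np.clip((i/255)**.6*255*1.1,0,255).astype(np.uint8)
def crop(i,c,dz):
    P=proj(c,cam(c),[(.501,.382,.12)])[0].astype(int); u,v=np.maximum(P-[70,70],0); u=min(u,420);v=min(v,280);return cv2.resize(g(i[v:v+140,u:u+140]),(400,400))
cv2.imwrite("pics/rail.png",np.hstack([crop(s["img"],s,0),crop(e["img"],e,0)]))
E
```

```text
closed t16.8 [ 0.5547 -0.0461  0.1342] w0.0331 f40.6 F [-0.1  0.2  2.1]
lifted t18.3 [ 0.554  -0.0461  0.3434] w0.0331 f40.1 F [ 0.7  0.1 -3.2]
over rail t20.7 [0.5011 0.3817 0.3451] w0.0331 f40.1 F [-0.4 -0.2 -2.4]
low t21.8 [0.5013 0.3825 0.2011] w0.0331 f40.0 F [ 1.5 -0.2 -2.3]
near t22.9 [0.5011 0.3822 0.1564] w0.0336 f40.0 F [ 0.6 -0.5 -3.8]
0.15 3.291815615907583
contact t24.4 [0.5011 0.3821 0.1502] w0.0331 f40.2 F [ 0.9  0.7 -0.5]
```

View pics/rail.png

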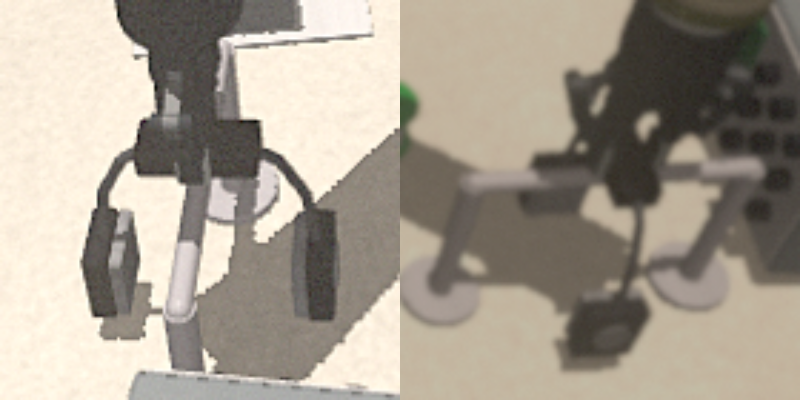

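The headset is astride the bar, cups either side at (110,262) and (315,262) in the left panel, with contact at exactly the predicted height. Next I release it and check.

```bash
python3 - <<'E'
from h import *
a=np.radians
set_gripper(.06); st("open"); line_to((.501,.382,.20),rate=.06); line_to((.501,.382,.33),rate=.25); st("up")
set_gripper(.085); s=capture("side")
o=down(0.0); x,y=.4866,-.3618
move_ptp((.42,-.3618,.27),o); sleep(.3); T=tool(); w=capture("wrist"); st("jar"); s=capture("side")
import pickle; pickle.dump((T,w,s),open("c4.pkl","wb"))
P=proj(s,cam(s),[(.501,.382,.12)])[0].astype(int); u,v=np.minimum(np.maximum(P-[70,70],0),[420,280])
A=cv2.resize(s["img"][v:v+140,u:u+140],(300,300))
M=cam(w,T); C=proj(w,M,[(x,y,.084)])[0].astype(int); print("pred",C,"crop origin",C-60)
B=cv2.resize(w["img"][max(C[1]-60,0):C[1]+60,C[0]-60:C[0]+60],(480,480),interpolation=cv2.INTER_CUBIC)
cv2.imwrite("pics/jar.png",np.hstack([cv2.copyMakeBorder(A,0,180,0,0,0),B]))
E
```

```text
open t24.9 [0.501  0.3821 0.1501] w0.0597 f0.0 F [-0.4  0.7  0.5]
up t26.5 [0.5009 0.382  0.3296] w0.0599 f0.0 F [ 0.4  0.  -0.6]
jar t30.0 [ 0.4201 -0.3617  0.27  ] w0.0850 f0.0 F [-0.7 -1.2  0.5]
pred [276 131] crop origin [216  71]
```

View pics/jar.png

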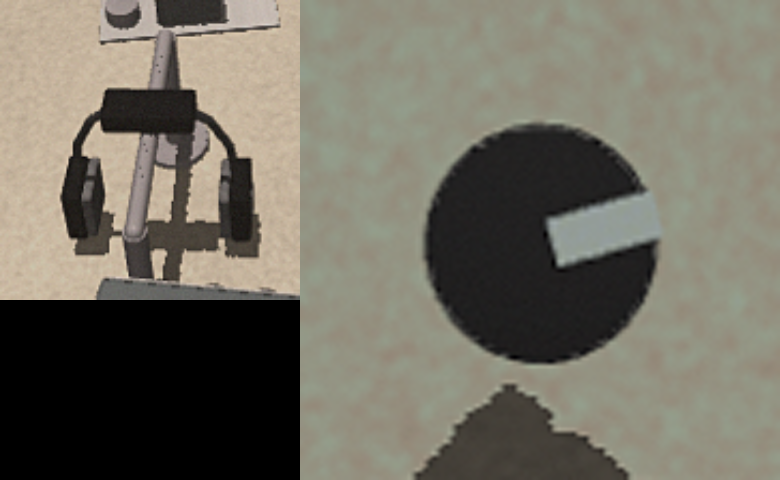

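The headset hangs level astride the bar. The lid circle centre in the crop is at (541,243), with the seal running from (552,243) to (652,215).

```bash
python3 - <<'E'
from h import *
import pickle
T,w,s=pickle.load(open("c4.pkl","rb")); M=cam(w,T)
L=lambda u,v: ray(w,M,(216+(u+.5)/4-.5,71+(v+.5)/4-.5),.084)[:2]
c=L(241,243); a=np.degrees(np.arctan2(*(L(352,215)-L(252,243))[::-1])); print("jar",c,"label",a, "rad", np.linalg.norm(L(124,243)-L(358,243))/2)
dyaw=(103.1-a)%360; print("turn",dyaw)
o=down(0.0)
move_ptp((*c,.20),o); line_to((*c,.11),rate=.2); line_to((*c,.057),rate=.08); st("at")
set_gripper(0.0,60); st("closed")
line_to((*c,.075),rate=.05); sleep(.2); st("lift"); line_to((*c,.26),rate=.25)
sp=(.5577,-.0413); op=down(np.radians(dyaw))
move_ptp((*sp,.26),op); st("over"); line_to((*sp,.10),rate=.15); sleep(.2)
T=tool(); w=capture("wrist"); s=capture("side"); st("hold"); pickle.dump((T,w,s,c,dyaw),open("c5.pkl","wb"))
P=proj(s,cam(s),[(*sp,.07)])[0].astype(int)
A=cv2.resize(s["img"][P[1]-50:P[1]+50,P[0]-50:P[0]+50],(400,400)); B=cv2.resize(w["img"][:,70:490],(400,400),interpolation=cv2.INTER_AREA)
cv2.imwrite("pics/hold.png",np.hstack([A,B]))
E
```

```text
jar [ 0.48704176 -0.3615524 ] label -74.53003371090676 rad 0.030084366675988655
turn 177.63003371090676
at t31.9 [ 0.4872 -0.3618  0.0573] w0.0849 f0.0 F [0.9 0.1 0.9]
closed t32.3 [ 0.4876 -0.3619  0.0582] w0.0565 f62.8 F [-0.6  1.   6.6]
lift t33.0 [ 0.4868 -0.3614  0.0746] w0.0569 f64.2 F [-0.3 -0.9 -2.2]
over t36.0 [ 0.5576 -0.0419  0.2597] w0.0565 f64.4 F [-1.  -0.1 -2.8]
hold t37.5 [ 0.5579 -0.0413  0.1004] w0.0563 f64.4 F [-0.9 -0.3 -3.6]
```

View pics/hold.png

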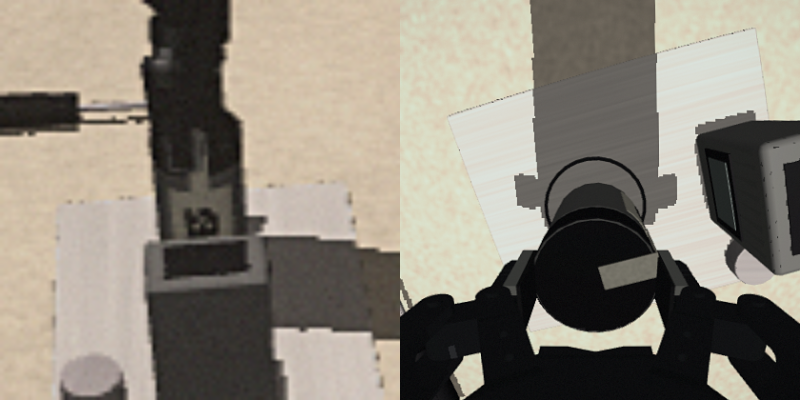

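Held: the label faces the reader in the side panel, at (203,215). In the wrist panel the lid centre is at (596,275) and the seal runs from (602,279) to (658,265).

```bash
python3 - <<'E'
from h import *
import pickle
T,w,s,c,d=pickle.load(open("c5.pkl","rb")); M=cam(w,T)
L=lambda u,v: ray(w,M,((u-400+.5)*1.05-.5+70,(v+.5)*1.05-.5),.1265)[:2]
k=L(596,275); print("lid",k.round(4),"rad",np.linalg.norm(L(536,275)-L(656,275))/2,"yaw",np.degrees(np.arctan2(*(L(658,265)-L(602,279))[::-1])))
E
```

```text
lid [ 0.5571 -0.0399] rad 0.028046725766546397 yaw 103.12296339337551
```

```bash
python3 - <<'E'
from h import *
sp=(.5577,-.0413)
line_to((*sp,.068),rate=.06); sleep(.2); f0=state()["contact_force"][2]; st("near"); z=.068
while z>.058:
    z-=.001; line_to((*sp,z),rate=.02); f=state()["contact_force"][2]-f0
    if f>3.5: break
print(z,f); set_gripper(.085); st("open"); line_to((*sp,.14),rate=.1); line_to((*sp,.30),rate=.25)
move_ptp((.47,-.06,.36),down(np.radians(180+13.1))); sleep(.3); T=tool(); w=capture("wrist"); s=capture("side"); st("clear")
import pickle; pickle.dump((T,w,s),open("c6.pkl","wb"))
C=proj(w,cam(w,T),[(*sp,.09)])[0].astype(int); o=np.clip(C-60,0,[440,300]); print("crop",o)
B=cv2.resize(w["img"][o[1]:o[1]+120,o[0]:o[0]+120],(480,480),interpolation=cv2.INTER_CUBIC)
cv2.imwrite("pics/fin.png",np.hstack([cv2.copyMakeBorder(cv2.resize(s["img"],(320,240)),0,240,0,0,0),B]))
E
```

```text
near t38.4 [ 0.558  -0.0413  0.0684] w0.0564 f64.4 F [ 0.1  0.1 -2.9]
0.063 11.045483611748935
open t40.0 [ 0.5577 -0.0413  0.0629] w0.0849 f0.0 F [-0.3  0.5 -0.2]
clear t42.6 [ 0.4702 -0.0599  0.3594] w0.0850 f0.0 F [-0.  -0.8 -0.1]
crop [212 186]
```

View pics/fin.png

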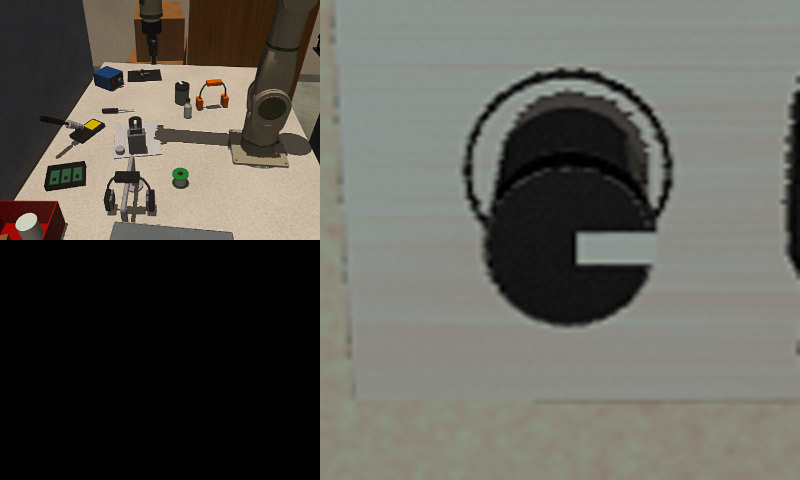

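The jar stands upright in the ring, lid centre (569,246), with the seal running straight right along the plate towards the reader. The headset still hangs. I'll check the numbers and hand in.

```bash
python3 - <<'E'
from h import *
import pickle
T,w,s=pickle.load(open("c6.pkl","rb")); M=cam(w,T)
L=lambda u,v,z: ray(w,M,(212+(u-320+.5)/4-.5,186+(v+.5)/4-.5),z)[:2]
print("lid",L(569,246,.09).round(4),"yaw",np.degrees(np.arctan2(*(L(656,248.5,.09)-L(578,248.5,.09))[::-1])),"ring L/R/top",L(467,170,.006),L(670,170,.006),L(568,72,.006))
if np.linalg.norm(L(569,246,.09)-[.5577,-.0413])<.008: print(hand_in())
E
```

```text
lid [ 0.5588 -0.0392] yaw 103.11895523432237 ring L/R/top [ 0.5666631  -0.08094346] [0.54752095 0.00098566] [ 0.51660914 -0.04961949]
the job is handed in; nothing more can be done
None
```

The job is handed in at about 43 s, though no verdict came back: the headset hangs released astride the rail, and the jar stands upright about 2 mm from the ring's centre, its label facing the reader's window to within my measurement error (a degree or so).

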